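Post a used-blade case into the blade box

TASK

Press the lid of the white blade-disposal box down until its spring clip snaps shut. Then push the small flat grey case of used razor blades, end first, through the slot in the front of the closed box so that it drops right inside, and leave the other things on the shelf where they are.

Things in the scene. Friction and masses are not known exactly. Their poses are not given: they have to be found in the camera images.
- box: White plastic blade box fixed to the shelf. Origin on the shelf, below the slot's middle, in the plane of the outer face of the front wall above the slot; x points into the box, y to its left (seen from the robot), z up. It reaches from x -7 to +103 mm, y -45 to +85 mm; with the lid shut 81 mm high. Walls 3 mm, inside floor at z 3 mm.
- slot (a point): Middle of the slot's opening in the outer face of the 3 mm front wall, at x 0, y 0, z 46.5 mm of the box; axes as the box. The slot is 40 mm wide (along y) and 13 mm high (z 40 to 53 mm); the case goes through along +x.
- ledge (a point): Middle of the top of the flat ledge in front of the slot, level with the slot's lower edge (z 40 mm), at x -29 mm of the box; 90 mm wide (y -45 to +45 mm), from x -54 to x -4 mm. A case pushed on until its rear end is past x -4 mm loses its support and falls inside.
- clip_top (a point): Top of the grey spring clip on the front wall that catches the lid: y 56 to 74 mm of the box, out to x -12 mm, z up to 87 mm. It gives way by itself when the lid is pressed; it need not be touched.
- hinge (a point): Middle of the lid's hinge line, at x 103, y 20, z 78.5 mm of the box; the hinge line runs along the box's y.
- lid (a joint): Lid angle in rad: 0 shut and level, growing as the front edge rises; starts part open and stays where it is left (stiff hinge, about 0.6 N at the front edge). At about 0.08 it meets the spring clip; from there about 5 to 8 N downward near the front edge snaps it past the clip, which then holds it under 0.02.
- lid_edge (a point): Middle of the lid's front edge, on its upper face. The lid is a flat plate 103 mm from hinge to front edge, 130 mm wide, 5 mm thick (hinge line at half its thickness), white rim around a clear window; one may press anywhere on it.
- case_mid (a point): Centre of the case of used blades: flat grey plastic block 60 mm long (its x), 36 mm wide (its y), 10 mm thick, roughly 40 g, lying flat, with a black line and two dots on top; either end may go first. The point is 5 mm above its underside.
- plate: Bystander: larger flat grey cover plate 90 x 70 x 9 mm with one black dot; too wide for the slot. Origin under its centre.
- elbow: Bystander: white PVC pipe elbow, legs 48 mm, 44 mm high. Origin on the shelf under its corner.
- cartridge: Bystander: grey tap cartridge standing upright, 35 mm across, 60 mm high. Origin under its centre.
- shower_head: Bystander: chrome shower head, face down, 94 mm across, with handle 190 mm long along its x. Origin under the head's centre.
- wrench: Bystander: steel adjustable wrench lying flat, 215 mm long along its x, 14 mm high. Origin on the shelf under the middle of its handle.
- tray: Bystander: clear acrylic tray 140 x 100 x 30 mm. Origin under its centre.
- bottle: Bystander: white bottle 56 mm across, 150 mm high. Origin under its centre.
Not all that is in view belongs to the job. What is shaped like the part that bears case_mid but orange is not meant.

How it is judged (in metres and radians):
On the way, in this order (a step that is already met when the one before it is completed fails the run):
1. the lid is snapped shut (value of joint lid below 0.02 rad), for 0.2 s.
2. with the lid shut, the case lies in the slot with its leading end through the front wall (value of joint lid below 0.02 rad and x of case_mid in the frame of box between -0.024 and 0.012 m and y of case_mid in the frame of box between -0.008 and 0.008 m and z of case_mid in the frame of box between 0.036 and 0.06 m), for 0.04 s.
At the end, for the whole second after the job is handed in: The case lies inside the box (its centre within the walls and less than 36 mm above the shelf, so below the slot), and the lid is still snapped shut (under 0.02 rad) (value of joint lid below 0.02 rad and x of case_mid in the frame of box between -0.002 and 0.1 m and y of case_mid in the frame of box between -0.042 and 0.082 m and z of case_mid in the frame of box between 0 and 0.036 m); the robot touches nothing.
It fails at once if a bystander is moved more than 30 mm (distance of any of plate, elbow, cartridge, shower_head, wrench, tray, bottle from where it was at the start of the episode above 0.03 m).
It also fails if it takes over 58 s, if anything falls off the work surface, if the arm or the gripper's body presses on something with over 40 N, if the wrist force passes 120 N, or if a joint passes its speed limit or range.

ROBOT

A 6-joint arm with a two-finger parallel gripper is mounted at the origin on the work surface. World frame = base frame: x ahead of the robot, y to its left, z up, the work surface at z = 0. Lengths are in mm, angles in rad, forces in N, time in s.
With the tool pointing down it reaches from about 400 to 825 mm from the base axis. Payload 7 kg.
Tool frame: the origin (TCP) lies at the very end of the fingers, on their centre line; the grasp point (between the pads) lies 19 mm behind it; z points along the fingers, y is the line along which they close (so a half turn about z gives the same grasp; the last joint's range is limited). The gripper opens to 88 mm and grips with 3 to 60 N. Pads are 19 mm wide; open, the fingers measure 130 mm over their backs; the gripper's body (78 mm by 193 mm) begins 47 mm behind the grasp point.
Start: joints at [1.449, 0.359, 0.012, 0, -1.224, -0.288], TCP at [268.943, 619.084, 226.561] pointing down, gripper open.
Joint ranges: [-3.07, 3.07], [-1.43, 2.12], [-1.02, 1.25], [-3.03, 1.67], [-3.05, -0], [-3.03, 3.03]. Speed limits (rad/s): [2.39, 2.39, 3.01, 3.14, 3.14, 3.14].

INTERFACE

Orientations are given as a unit quaternion [x, y, z, w].
In Python, from plant import bot gives the robot as it stands. Calls block until the motion is done:
- bot.move_ptp(position, orientation): joint-space move of the TCP to a pose.
- bot.line_to(position, velocity=150, ori=None): straight line of the TCP; ori=None keeps the orientation; velocity is the mean speed in mm/s.
- bot.move_joints(angles): joint-space move.
- bot.move_gripper(opening, force=None): finger opening in mm; force is the grip in N (None keeps the last); returns when the fingers have stopped.
- bot.pause(seconds).
- bot.solve_ik(position, orientation): joint angles nearest the present ones, or None.
- bot.read_state(): the state.
- bot.camera(name): name is "scene" or "top" or "wrist"; returns the picture (420x560x3 uint8, red, green, blue); there is no depth.
- bot.get_calibration(name): a dict with "fx", "fy", "cx", "cy" (pixels), "distortion" ([k1, k2, p1, p2, k3] as OpenCV has them; the pictures are not rectified), "view" (4x4, takes a point from world to camera coordinates); the wrist camera has in their place "T_tool_cam" (4x4, takes a point from camera to tool coordinates, whose origin is the TCP and whose axes are the flange's). Camera axes: x right, y up, looking along -z (the intrinsics and any distortion apply to the point x, -y, -z); pixel columns grow to the right and rows downward; lengths in mm; the calibration is good to about 2 mm. A picture is of the moment at which its call begins: read the wrist's pose just before it. get_calibration takes no time and is no camera call.
A pose or a line that the arm cannot do raises bot.Unreachable and nothing moves.
- bot.close_job(): hands the job in; it is judged then, once.
The state is a dict: "t": time; "joint_pos": joint angles; "qvel": joint speeds; "tau": joint torques, N m; "tcp_pos": TCP position; "eef_rot": TCP orientation; "contact_force": force on the tool from outside, world axes, zero at the start; "moment": the same for the moment, N m; "width": finger opening in mm; "finger_force": force on a finger pad.
Only numpy, scipy, OpenCV 4.12 (cv2) and the standard library are available. Lean on these libraries where they do the work, as an engineer would, in place of code of your own. Each camera call takes 0.05 s, during which the arm holds its last target. There are 200 camera calls.

## Working session

There is one attempt and no reset: what is moved stays moved. The work goes in short steps, each a Python script; the robot and the scene stay as the last script left them, time stands still between calls to the robot, and variables do not carry over. Pictures are saved under pics/ and viewed, at most 10 in all, crops included, and the job is handed in when it is done.

```bash
ls; mkdir -p pics
python3 - <<'E'
from plant import bot
import cv2,numpy as np
for n in ["scene","top"]:
    im=bot.camera(n); cv2.imwrite(f"pics/{n}0.png",im[:,:,::-1]); 
for n in ["scene","top","wrist"]: print(n,bot.get_calibration(n))
s=bot.read_state(); print(s)
E
```

```text
pics
scene {'fx': 461.1111846377099, 'fy': 461.1111846377099, 'cx': 280.2187724975177, 'cy': 204.15587248954478, 'distortion': array([-0.1144915,  0.       ,  0.       ,  0.       ,  0.       ]), 'view': array([[-6.40983703e-01,  7.67202075e-01,  2.32565874e-02,
         3.77493053e+02],
       [-4.36192440e-01, -3.89027855e-01,  8.11414495e-01,
         1.75636389e+02],
       [ 6.31566344e-01,  5.09959120e-01,  5.84008261e-01,
        -1.49199583e+03],
       [ 0.00000000e+00,  0.00000000e+00,  0.00000000e+00,
         1.00000000e+00]])}
top {'fx': 459.92946898307133, 'fy': 459.92946898307133, 'cx': 273.3739996235816, 'cy': 211.83011523422343, 'distortion': array([0.0060112, 0.       , 0.       , 0.       , 0.       ]), 'view': array([[ 2.50561022e-02, -9.99443282e-01, -2.20299393e-02,
         4.52850343e+00],
       [ 9.90365496e-01,  2.18142687e-02,  1.36749117e-01,
        -5.90108222e+02],
       [-1.36192419e-01, -2.52440917e-02,  9.90360723e-01,
        -1.09688107e+03],
       [ 0.00000000e+00,  0.00000000e+00,  0.00000000e+00,
         1.00000000e+00]])}
wrist {'fx': 374.1
[... 524 characters left out ...]
0e+00]])}
{'t': 0.1, 'joint_pos': array([ 1.44910441e+00,  3.59343642e-01,  1.11377127e-02, -3.13308098e-04,
       -1.22412650e+00, -2.88077904e-01]), 'qvel': array([ 0.00121094, -0.0030906 ,  0.00117679, -0.00015309, -0.0015565 ,
       -0.00107448]), 'tau': array([-1.66910104e-03, -5.84165990e+01,  2.93750006e+01,  7.01557517e+00,
        1.01267447e-02, -5.17120043e-05]), 'tcp_pos': array([268.77931657, 618.6828208 , 225.6916222 ]), 'eef_rot': array([ 9.79073254e-01, -2.03506640e-01, -8.29613865e-05,  7.77635451e-04]), 'contact_force': array([-0.58660714,  0.82518264, -0.14341116]), 'moment': array([ 0.00708935,  0.07656723, -0.00745008]), 'finger_force': 0.0, 'width': 87.71071074478965}
```

View pics/scene0.png

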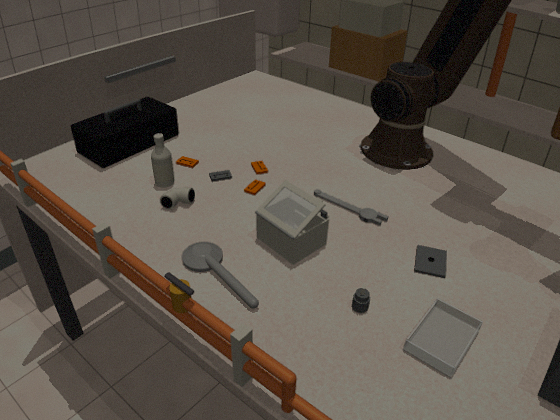

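View pics/top0.png

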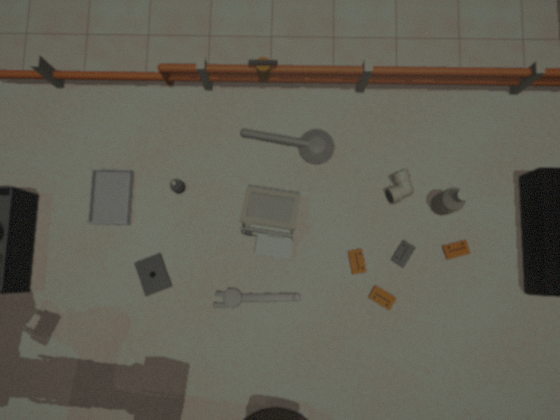

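Scene: in both pictures the box is in the middle, at about (270,215) in the top view, with its slot and ledge towards the robot. There are four case-shaped things in the top view: orange at (357,261), (382,297) and (456,249), and grey at (403,253). Grey is the one meant. The larger grey plate with one dot at (153,273) is a bystander. I'll confirm with one crop.

```bash
cat > h.py <<'E'
from plant import bot
import cv2,numpy as np
from scipy.spatial.transform import Rotation as R
def cam(name,state=None):
    c=bot.get_calibration(name); K=np.array([[c['fx'],0,c['cx']],[0,c['fy'],c['cy']],[0,0,1]])
    if name=='wrist':
        T=np.eye(4);T[:3,:3]=R.from_quat(state['eef_rot']).as_matrix();T[:3,3]=state['tcp_pos']
        M=T@c['T_tool_cam']
    else: M=np.linalg.inv(c['view'])
    return K,c['distortion'],M
def ray(C,px):
    K,d,M=C; p=cv2.undistortPoints(np.array(px,float).reshape(-1,1,2),K,d).reshape(-1,2)
    D=np.c_[p[:,0],-p[:,1],-np.ones(len(p))]@M[:3,:3].T
    return M[:3,3],D
def onplane(C,px,z):
    o,D=ray(C,px); return o+D*((z-o[2])/D[:,2])[:,None]
def tri(A,pa,B,pb):
    oa,da=ray(A,pa);ob,db=ray(B,pb);out=[]
    for a,b in zip(da,db):
        s=np.linalg.lstsq(np.c_[a,-b],ob-oa,rcond=None)[0]; out.append((oa+s[0]*a+ob+s[1]*b)/2)
    return np.array(out)
def project(C,P):
    K,d,M=C; V=np.linalg.inv(M); p=np.atleast_2d(P)@V[:3,:3].T+V[:3,3]
    return cv2.projectPoints(p*[1,-1,-1],np.zeros(3),np.zeros(3),K,d)[0].reshape(-1,2)
E
python3 - <<'E'
from h import *
im=cv2.imread('pics/top0.png'); sc=cv2.imread('pics/scene0.png')
a=cv2.resize(im[175:315,225:425],None,fx=4,fy=4,interpolation=cv2.INTER_CUBIC)
cv2.imwrite('pics/c1.png',cv2.convertScaleAbs(a,alpha=1.4))
b=cv2.resize(sc[150:275,190:340],None,fx=4.8,fy=4.8,interpolation=cv2.INTER_CUBIC)
cv2.imwrite('pics/c2.png',cv2.convertScaleAbs(b,alpha=1.4))
T=cam('top')
print(onplane(T,[[403,253],[357,261],[382,297],[456,249],[270,240],[450,203],[400,187]],10).round())
E
```

```text
[[ 498. -306.   10.]
 [ 475. -192.   10.]
 [ 388. -254.   10.]
 [ 511. -438.   10.]
 [ 522.   26.   10.]
 [ 626. -426.   10.]
 [ 665. -301.   10.]]
```

View pics/c1.png

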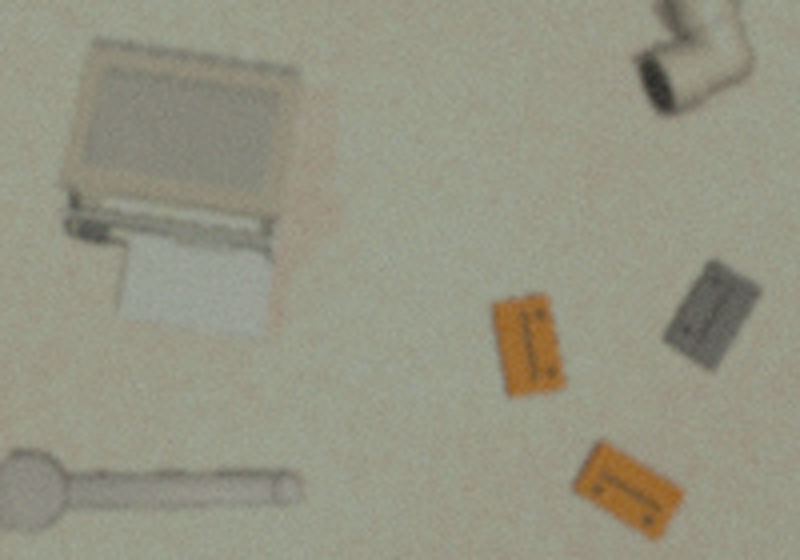

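View pics/c2.png

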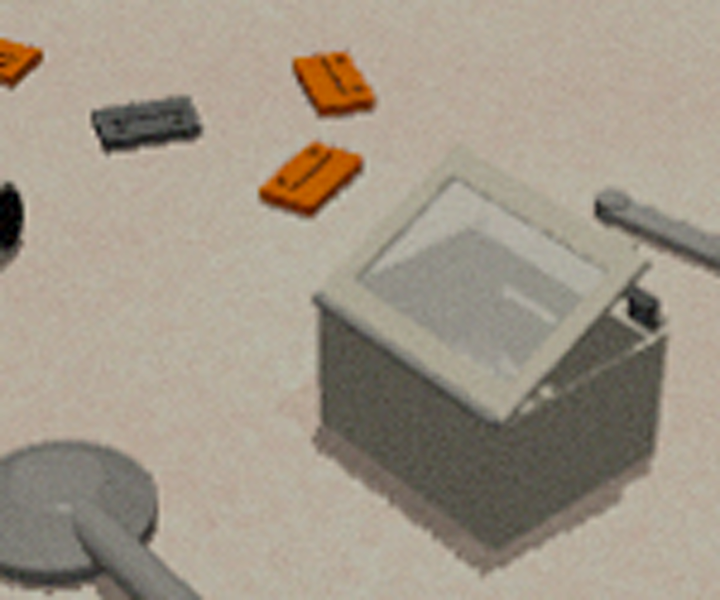

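The crops confirm it. The grey case, at crop (712,315) which is top pixel (403,254), has the black line and two dots; its lookalikes are orange. The lid is part open, the clip is at crop (95,230) and the ledge corners are at crop (120,317) and (264,335). I'll work out the box pose and press the lid.

Run:
```python
from h import *
T=cam('top');S=cam('scene')
f=lambda L:[[225+u/4-.4,175+v/4-.4] for u,v in L]
g=lambda L:[[190+u/4.8-.4,150+v/4.8-.4] for u,v in L]
L=onplane(T,f([(120,317),(264,335),(275,248),(130,235)]),40);print(L.round(1))
yv=L[0]-L[1];h=np.arctan2(-yv[0],yv[1]);print('heading',np.degrees(h))
# lid corners: hinge right(+y?) etc, top & scene
lt=tri(T,f([(97,40),(302,70),(275,215),(62,190)]),S,g([(500,422),(315,297),(458,148),(648,265)]));print('lid',lt.round(1))
X=np.array([np.cos(h),np.sin(h),0]);Y=np.array([-X[1],X[0],0])
m=(L[0]+L[1])/2; o=m+54*X;o[2]=0;print('origin',o)
for p in lt: print(((p-o)@X).round(1),((p-o)@Y).round(1),p[2].round(1))
np.save('box.npy',[o[0],o[1],h])
c=f([(715,260),(762,290),(713,370),(663,337)]);P=onplane(T,c,10);print('case',P.round(1),P.mean(0).round(1))
d=P[0]+P[1]-P[2]-P[3];print(np.degrees(np.arctan2(d[1],d[0])))
```

```text
[[485.2  61.8  40. ]
 [476.4 -26.4  40. ]
 [529.7 -32.1  40. ]
 [535.6  57.1  40. ]]
heading -5.71091782845854
lid [[647.3  80.5  81.8]
 [632.2 -44.   81.7]
 [540.7 -29.8 129.1]
 [552.4  92.8 123.3]]
origin [534.5212276   12.28767142   0.        ]
105.4 79.1 81.8
102.8 -46.3 81.7
10.4 -41.3 129.1
9.8 81.9 123.3
case [[ 531.1 -307.8   10. ]
 [ 513.  -336.7   10. ]
 [ 462.7 -305.7   10. ]
 [ 482.3 -275.    10. ]] [ 497.3 -306.3   10. ]
-32.77370093953026
```

```bash
cat >> h.py <<'E'
def bx(x,y,z):
    a,b,h=np.load('box.npy'); return [a+x*np.cos(h)-y*np.sin(h),b+x*np.sin(h)+y*np.cos(h),z]
def down(h): return [np.cos(h/2),np.sin(h/2),0,0]
def st(tag=''):
    s=bot.read_state();print(tag,'t%.1f'%s['t'],s['tcp_pos'].round(1),s['contact_force'].round(1),'w%.1f'%s['width'],'ff%.1f'%s['finger_force'],flush=True);return s
def snap(n,name):
    s=bot.read_state();im=bot.camera(n)[:,:,::-1].copy();cv2.imwrite(f'pics/{name}.png',im);return s,im
E
python3 - <<'E'
from h import *
h=np.load('box.npy')[2]
bot.move_gripper(0,20)
bot.move_ptp(bx(14,20,190),down(h));st()
bot.line_to(bx(14,20,95),120);st()
for z in range(92,76,-2):
    bot.line_to(bx(14,20,z),30);s=st(z)
    if abs(s['contact_force'][2])>25:break
bot.line_to(bx(14,20,130),150)
bot.move_ptp(bx(-30,0,240),down(h));st()
bot.pause(.1)
snap('wrist','w1')
E
```

```text
t3.9 [550.6  31.5 190. ] [-0.7 -0.2  0.2] w0.3 ff0.0
 t4.8 [551.   31.   95.6] [-0.2  0.3  0.4] w0.8 ff0.0
92 t5.0 [550.6  30.8  92.4] [-0.6  0.3  0.3] w0.5 ff0.0
90 t5.3 [550.4  30.8  90. ] [-0.3  0.7  0. ] w0.3 ff0.0
88 t5.5 [550.7  30.9  88.2] [-0.1 -0.2  2. ] w0.6 ff1.1
86 t5.8 [550.5  30.9  86.1] [-0.6  0.5  3.1] w0.5 ff1.5
84 t6.0 [550.2  30.7  83.7] [-1.1  0.3 -0.1] w0.8 ff0.0
82 t6.3 [550.2  30.7  81.7] [ 0.4  0.1 -0.2] w0.4 ff0.0
80 t6.5 [550.6  30.8  81. ] [-3.6  0.9  9.7] w0.5 ff5.2
78 t6.8 [550.6  30.7  80.4] [-9.2  1.  24.6] w0.5 ff12.2
 t7.8 [504.3  15.3 239.9] [-0.4 -0.3 -0.1] w0.5 ff0.0
```

View pics/w1.png

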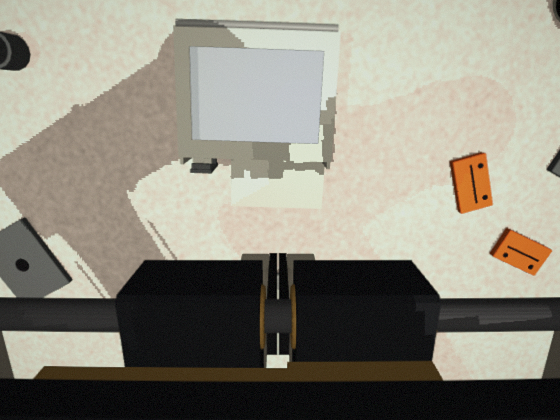

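The lid snapped shut: the force peaked at about 3 N and then dropped, and the lid now sits at z 81. In the wrist view the lid corners are at about (175,22), (338,28), (332,165) and (180,163), and the ledge front corners are at (231,207) and (323,208). Next I'll look at the case with the wrist camera and check the box pose on an enlarged overlay.

Run:
```python
from h import *
h=np.load('box.npy')[2]
C=cam('wrist',bot.read_state())
im=cv2.imread('pics/w1.png')
a=cv2.resize(im[10:220,165:345],None,fx=2.8,fy=2.8,interpolation=cv2.INTER_CUBIC)
P=[bx(*p) for p in [(-54,45,40),(-54,-45,40),(0,85,81),(0,-45,81),(103,85,81),(103,-45,81),(-4,-45,40),(-12,56,87),(-12,74,87)]]
for p in project(C,P): cv2.drawMarker(a,tuple(int(v) for v in ((p-[165,10])*2.8+1.4)),(0,0,255),0,10,1)
hc=np.radians(-32.8)
bot.move_gripper(80)
c=np.array([497.3,-306.3]); d=np.array([np.cos(hc),np.sin(hc)])
bot.move_ptp([*(c-40*d),160],down(hc));bot.pause(.2)
s,w=snap('wrist','w2');st()
cv2.imwrite('pics/o1.png',np.hstack([cv2.resize(a,(500,588)),cv2.resize(w,(300,225))if 0 else np.vstack([cv2.resize(w,(300,225)),np.zeros((363,300,3),np.uint8)])]))
g=w.astype(int);m=((g.max(2)<130)&(g.max(2)-g.min(2)<30)).astype(np.uint8);m[250:]=0
m=cv2.morphologyEx(m,cv2.MORPH_CLOSE,np.ones((7,7)))
W=cam('wrist',s)
for k in cv2.findContours(m,0,2)[0]:
    if cv2.contourArea(k)>800:
        r=cv2.minAreaRect(k);q=onplane(W,cv2.boxPoints(r),10);print(r,q.round(1)[:,:2].tolist(),q.mean(0).round(1),[np.linalg.norm(q[i]-q[i-1]).round(1) for i in (1,2)])
```

```text
t10.8 [ 464.3 -283.8  160.4] [-0.1  0.2 -0. ] w79.9 ff0.0
((18.5, 223.5), (51.0, 37.0), 90.0) [[590.3, -76.7], [572.3, -104.7], [536.9, -71.1], [555.5, -41.6]] [563.8 -73.5  10. ] [np.float64(33.4), np.float64(48.8)]
((228.72142028808594, 149.69381713867188), (126.26567840576172, 227.34913635253906), 89.0007553100586) [[605.5, -220.0], [510.1, -373.3], [418.6, -322.8], [522.7, -153.7]] [ 514.2 -267.5   10. ] [np.float64(180.5), np.float64(104.6)]
```

View pics/o1.png

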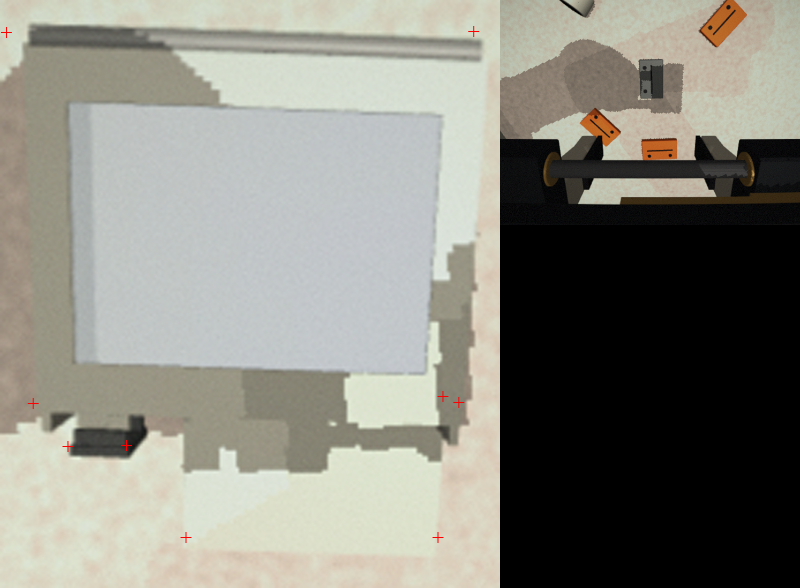

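The overlay shows the box turned about 2.1° further than assumed: the ledge front corners are at crop (184,543) and (440,556), and the hinge line runs (30,25) to (482,42). The case sits at wrist pixel (282,147), aligned with the tool. I'll refine both.

Run:
```python
from h import *
from types import SimpleNamespace
# pose of w1: commanded (30 mm before origin, z 239.9)
q=down(np.load('box.npy')[2])
C=cam('wrist',dict(eef_rot=q,tcp_pos=np.array([504.3,15.3,239.9])))
f=lambda L:[[165+(u*1.008-1.4)/2.8,10+(v-1.4)/2.8] for u,v in L]
L=onplane(C,f([(184,543),(440,556)]),40);H=onplane(C,f([(30,48),(481,60)]),81);K=onplane(C,f([(70,445),(128,447)]),87)
for n,A in(('ledge',L),('lid',H)):
    v=A[0]-A[1];print(n,A.round(1).tolist(),np.linalg.norm(v).round(1),np.degrees(np.arctan2(-v[0],v[1])).round(2))
h=np.radians(-7.9);X=np.array([np.cos(h),np.sin(h)]);Y=np.array([-X[1],X[0]])
o=L[:,:2].mean(0)+54*X;print('o ledge',o.round(1))
print('y from lid',((H[:,:2]-o)@Y).round(1),'x',((H[:,:2]-o)@X).round(1),'clip y',((K[:,:2]-o)@Y).round(1))
np.save('box.npy',[o[0],o[1],h])
s=bot.read_state();W=cam('wrist',s);im=cv2.imread('pics/w2.png')
print('case',onplane(W,[[282,147],[282,110],[282,183],[261,147],[302,147]],10).round(1))
cv2.imwrite('pics/w2c.png',cv2.resize(im[90:210,220:350],None,fx=5,fy=5,interpolation=cv2.INTER_NEAREST))
```

```text
ledge [[483.8, 63.9, 40.0], [469.7, -27.4, 40.0]] 92.4 -8.71
lid [[642.0, 81.4, 81.0], [626.1, -44.6, 81.0]] 127.0 -7.2
o ledge [530.2  10.8]
y from lid [ 85.3 -41.7] x [101.  102.5] clip y [75.4 57.7]
case [[ 493.7 -307.5   10. ]
 [ 518.7 -323.5   10. ]
 [ 468.1 -291.2   10. ]
 [ 503.1 -293.    10. ]
 [ 484.8 -321.4   10. ]]
```

View pics/w2c.png

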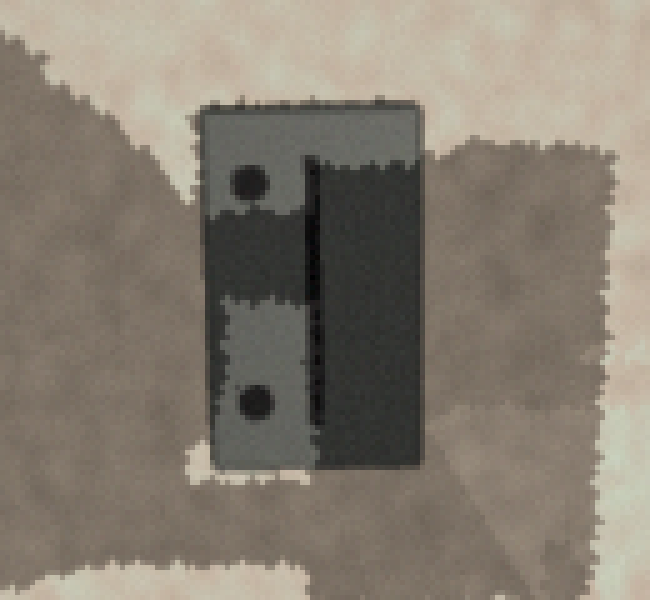

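Case corners are at crop (205,108), (422,108), (422,467) and (213,467), so its centre is at wrist pixel (283,147.6) and it is aligned with the tool. Now I'll grasp the rear half and carry it to the ledge.

Run:
```python
from h import *
a,b,h=np.load('box.npy'); np.save('box.npy',[a-1*np.sin(h),b+1*np.cos(h),h])
hc=np.radians(-32.8);d=np.array([np.cos(hc),np.sin(hc)])
p=np.array([494.5,-307.8])-16*d
bot.move_gripper(60,20)
bot.move_ptp([*p,60],down(hc));bot.line_to([*p,2],80);st()
bot.move_gripper(20,20);st('grip')
bot.line_to([*p,150],200);st()
bot.move_ptp(bx(-76,0,100),down(h));bot.pause(.2)
s,w=snap('wrist','w3');st()
C=cam('wrist',s)
P=project(C,[bx(*q) for q in [(-54,45,40),(-54,-45,40),(-4,-45,40),(-4,45,40),(0,-45,81),(0,85,81),(-12,56,87),(-12,74,87),(0,0,81)]])
for p in P: cv2.drawMarker(w,tuple(int(round(v)) for v in p),(0,0,255),0,8,1)
cv2.imwrite('pics/w3o.png',cv2.resize(w,(800,600)))
```

```text
t12.8 [ 481.4 -299.3    2.4] [ 0.1 -0.2  0.3] w60.2 ff0.0
grip t13.3 [ 481.2 -299.2    2.3] [ 0.2 -0.5  2. ] w35.9 ff19.9
 t14.2 [ 480.3 -298.8  148.8] [ 0.8  0.3 -2. ] w36.0 ff19.9
 t15.7 [455.3  21.6 100. ] [-0.6  0.5 -0.5] w36.0 ff19.9
```

View pics/w3o.png

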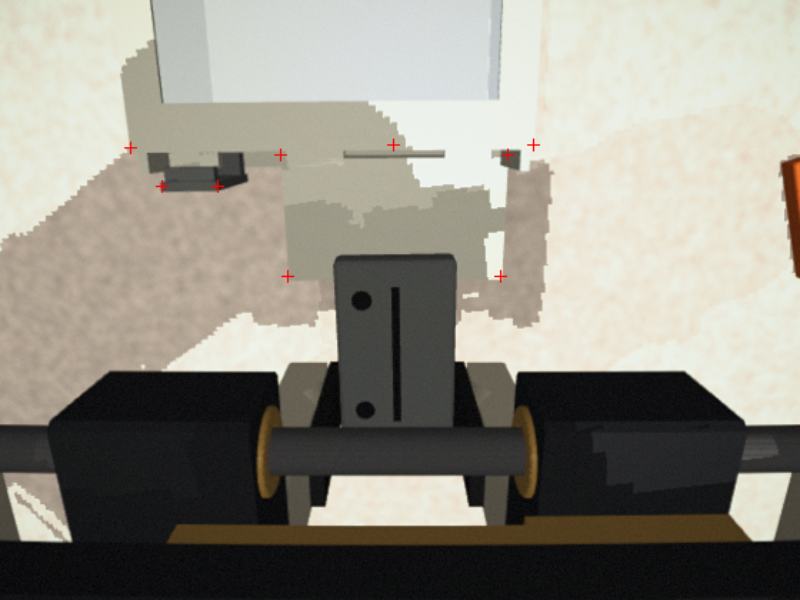

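The grip is straight: the case centre is at column 395 and the slot strip runs 343–445 at row 154, centred on 394. The box pose is right to about 1 mm, with x short by 1–2 mm. Inserting.

Run:
```python
from h import *
a,b,h=np.load('box.npy'); np.save('box.npy',[a-1.2*np.cos(h),b-1.2*np.sin(h),h])
bot.line_to(bx(-66,0,60),100);bot.line_to(bx(-62,0,43.5),60);st('low')
for x in range(-56,-19,4):
    bot.line_to(bx(x,0,43.5),50);s=st(x)
    if np.linalg.norm(s['contact_force'][:2])>12: print('BLOCK');break
bot.pause(.1)
s,w=snap('wrist','w4');cv2.imwrite('pics/w4b.png',w)
```

```text
low t16.6 [467.6  20.3  43.2] [-0.8 -0.8 -0.1] w35.8 ff19.9
-56 t16.9 [474.3  19.7  43.7] [-0.3  0.2 -0.3] w35.3 ff19.9
-52 t17.2 [477.9  19.1  43.6] [ 0.5 -0.3 -0.1] w36.0 ff19.9
-48 t17.4 [481.9  18.6  43.5] [ 0.   0.1 -0.2] w36.0 ff19.9
-44 t17.7 [485.8  18.   43.5] [ 0.9  1.  -0.8] w35.7 ff19.9
-40 t17.9 [489.8  17.5  43.5] [ 0.1 -0.8 -1. ] w35.8 ff19.9
-36 t18.2 [493.8  16.9  43.5] [-0.2 -1.3 -0.7] w35.5 ff19.9
-32 t18.4 [497.7  16.4  43.5] [-0.1  0.5 -0.5] w35.7 ff19.9
-28 t18.7 [501.7  15.8  43.5] [-0.4 -0.1 -0.2] w35.7 ff19.9
-24 t18.9 [505.6  15.3  43.5] [ 0.1 -0.1 -0.3] w36.1 ff19.9
-20 t19.2 [509.6  14.7  43.5] [ 0.7 -0.9 -0.9] w35.5 ff19.9
```

View pics/w4b.png

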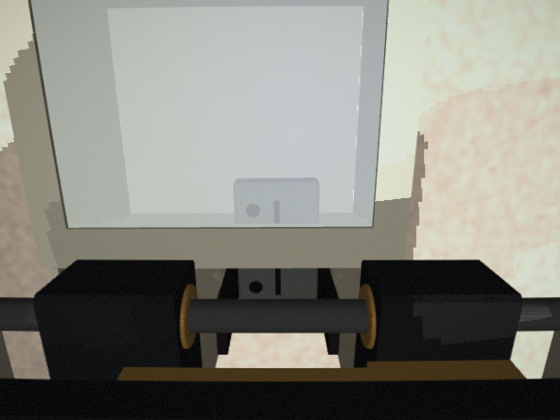

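The case's leading end is through the slot: it shows through the window at (277,200), and nothing pushed back. Now I'll release, back off, close the fingers and push it from behind.

Run:
```python
from h import *
bot.move_gripper(46);bot.pause(.2)
bot.line_to(bx(-62,0,43.5),120);bot.move_gripper(0,20);st('closed')
for x in list(range(-50,-14,5))+[-13,-11.5]:
    bot.line_to(bx(x,0,42.5),60);s=st(x)
    if np.linalg.norm(s['contact_force'][:2])>15: print('BLOCK');break
bot.pause(.3)
bot.line_to(bx(-70,0,60),150);bot.line_to(bx(-70,0,220),200);bot.pause(.3)
s,w=snap('wrist','w5');st()
```

```text
closed t21.4 [467.8  20.5  43.5] [-0.3  0.2  0.3] w0.7 ff0.0
-50 t21.7 [480.   18.8  42.3] [ 0.1 -0.5 -0.2] w0.4 ff0.0
-45 t22.0 [484.8  18.1  42.4] [-0.3 -0.1  0.2] w0.8 ff0.0
-40 t22.2 [489.9  17.5  42.5] [-1.   0.1 -0.4] w0.8 ff0.0
-35 t22.5 [494.8  16.8  42.5] [0.9 0.2 0.8] w0.5 ff0.0
-30 t22.7 [499.8  16.1  42.5] [ 0.3 -0.3 -0.4] w0.6 ff0.0
-25 t23.0 [504.7  15.4  42.5] [ 0.2  0.6 -0.1] w0.7 ff0.0
-20 t23.2 [506.6  14.1  41.8] [-9.1  3.3  5.6] w0.3 ff4.6
-15 t23.5 [507.1  12.9  41. ] [-22.2   9.   14.3] w0.5 ff12.0
BLOCK
 t25.6 [459.7  21.5 219.5] [ 0.3 -0.7  1. ] w0.7 ff0.0
```

View pics/w5.png

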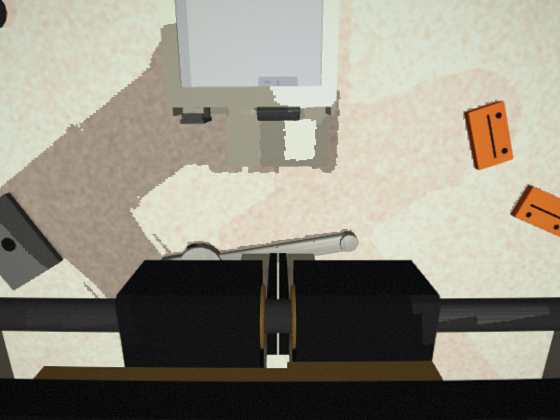

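The case is in the slot, but its front tipped down onto the floor and it stands steeply. Its dark rear end still sticks out at (278,113), over the ledge lip. The mend is to grip the rear lightly, pull it back until it lies flat on the ledge, then grip only its last few millimetres and feed it in all the way.

```bash
cat >> h.py <<'E'
def tobox(P):
    a,b,h=np.load('box.npy');d=np.atleast_2d(P)[:,:2]-[a,b]
    return np.c_[d@[np.cos(h),np.sin(h)],d@[-np.sin(h),np.cos(h)]]
def rear(s,w,z,r=(60,250),c=(225,335)):
    m=(w.max(2)<95).astype(np.uint8);k=np.zeros_like(m);k[r[0]:r[1],c[0]:c[1]]=1
    for q in cv2.findContours(m*k,0,2)[0]:
        if cv2.contourArea(q)>100:
            x,y,W,H=cv2.boundingRect(q);print('blob',x,y,W,H,tobox(onplane(cam('wrist',s),[[x,y],[x+W,y+H]],z)).round(1).tolist())
E
python3 - <<'E'
from h import *
rear(bot.read_state(),cv2.imread('pics/w5.png'),57)
bot.move_gripper(52,8)
bot.line_to(bx(-13,0,110),200);bot.line_to(bx(-13,0,46),100);st('at')
bot.move_gripper(20,8);s=st('grip')
if s['width']>30:
    for x in range(-18,-46,-5):
        bot.line_to(bx(x,0,46),50);st(x)
    for z in (44.5,43,41.5):
        s=st(z)
        if s['contact_force'][2]>4: break
        bot.line_to(bx(-43,0,z),40)
    bot.move_gripper(50);st('open');bot.pause(.2)
    bot.line_to(bx(-75,0,44),150);bot.line_to(bx(-75,0,110),200);bot.pause(.2)
    s,w=snap('wrist','w6');rear(s,w,50,c=(150,400));st()
E
```

```text
blob 256 107 44 14 [[-1.3, 17.4], [-12.8, -19.4]]
at t28.2 [517.4  15.2  46.4] [ 1.2  5.8 -3.1] w52.0 ff2.6
grip t28.6 [516.2  13.6  46.1] [ 0.1 -0.2  0.2] w35.2 ff8.0
-18 t28.9 [511.6  14.6  46.3] [1.4 0.4 1.7] w35.8 ff8.0
-23 t29.1 [506.1  15.2  46.1] [-0.2  0.6  2.2] w35.6 ff8.0
-28 t29.4 [500.8  15.7  45.9] [0.1 0.  1.5] w35.4 ff8.0
-33 t29.6 [495.8  16.4  45.9] [ 0.8 -0.4  1.9] w35.4 ff8.0
-38 t29.9 [490.9  17.1  45.9] [ 0.  -0.5  1.8] w35.9 ff8.0
-43 t30.1 [486.1  17.8  45.9] [-0.1 -0.2  0.9] w35.7 ff8.0
44.5 t30.1 [486.1  17.8  45.9] [-0.1 -0.2  0.9] w35.7 ff8.0
43 t30.4 [486.5  17.9  44.4] [-0.3  0.2  0.7] w36.0 ff8.0
41.5 t30.6 [486.7  17.9  42.9] [0.2 0.9 0.4] w35.5 ff8.0
open t31.4 [486.5  17.9  41.5] [-0.3  0.  -0.3] w49.6 ff0.0
blob 150 104 28 25 [[-1.7, 71.3], [-15.6, 56.5]]
blob 349 103 12 13 [[-1.3, -41.1], [-8.4, -48.3]]
blob 244 103 65 69 [[-1.3, 18.1], [-40.8, -19.4]]
 t32.7 [454.5  22.  109.2] [1.  0.4 0.1] w49.4 ff0.0
```

It worked: the case lies flat again with its rear at x ≈ -40.5 and y ≈ -0.5, so its centre is at about -10. Now I'll grip the last 6 mm and feed it in.

Run:
```python
from h import *
bot.line_to(bx(-75,0,44),200);bot.line_to(bx(-44.5,0,42.3),100)
bot.move_gripper(20,20);s=st('grip')
bot.line_to(bx(-44.5,0,43),30)
ok=s['width']>30
for x in (-38,-30,-22,-16,-12.5,-11.3) if ok else ():
    bot.line_to(bx(x,0,43),60);s=st(x)
    if np.linalg.norm(s['contact_force'][:2])>12: print('BLOCK');break
bot.move_gripper(46);bot.pause(.3)
bot.line_to(bx(-60,0,43),200);bot.move_gripper(0,20)
bot.line_to(bx(-40,0,42),100)
bot.line_to(bx(-11.3,0,42),200);bot.pause(.2);st('pushed')
bot.line_to(bx(-75,0,50),200);bot.line_to(bx(-75,0,150),200);bot.pause(.3)
s,w=snap('wrist','w7');st();rear(s,w,50,c=(180,400))
```

```text
grip t34.0 [484.8  18.1  42.4] [-1.2  0.3  2.6] w34.8 ff20.0
-38 t34.6 [492.1  17.2  42.9] [ 0.   0.1 -0.8] w35.0 ff20.0
-30 t34.8 [499.9  16.   42.9] [-0.9 -0.3 -0. ] w34.6 ff20.0
-22 t35.1 [507.8  15.   42.9] [-0.3 -0.3  0.1] w35.2 ff20.0
-16 t35.4 [513.7  14.2  43. ] [-0.4 -0.3 -0.8] w34.8 ff20.0
-12.5 t35.6 [517.   13.7  43. ] [ 0.6 -0.1 -0.9] w35.5 ff20.0
-11.3 t35.9 [518.   13.6  43. ] [-1.1 -0.1 -0.8] w34.7 ff20.0
pushed t38.8 [517.7  13.6  42.2] [-0.2 -0.1 -0.4] w0.7 ff0.0
 t40.3 [454.6  22.1 149.4] [ 0.5 -0.2 -0.1] w0.5 ff0.0
blob 180 103 14 20 [[-1.9, 64.4], [-15.1, 55.9]]
blob 254 102 47 4 [[-1.4, 15.0], [-4.0, -16.4]]
```

The push met no resistance. I have no picture views left, so I'll check by measuring the darker blob through the window.

Run:
```python
from h import *
bot.line_to(bx(-45,0,170),200);bot.pause(.2)
s,w=snap('wrist','w8');C=cam('wrist',s)
q=project(C,[bx(*p) for p in [(88,72,81),(88,-32,81),(14,-32,81),(14,72,81)]]);print('win',q.round().tolist())
g=cv2.GaussianBlur(w,(5,5),0).max(2)
x0,x1,y0,y1=int(q[:,0].min()),int(q[:,0].max()),max(0,int(q[:,1].min())),int(q[:,1].max())
print(x0,x1,y0,y1);print(g[y0:y1+40:8,x0:x1:9])
t,m=cv2.threshold(np.ascontiguousarray(g[y0:y1,x0:x1]),0,255,cv2.THRESH_OTSU+cv2.THRESH_BINARY_INV);print('otsu',t)
for k in cv2.findContours(m,0,2)[0]:
    if cv2.contourArea(k)>150:
        r=cv2.minAreaRect(k);p=cv2.boxPoints(r)+[x0,y0];print(r[1],np.round(r[2]),tobox(onplane(C,p,13)).round().tolist())
P=project(C,[bx(-4,18,45),bx(-4,-18,45),bx(0,0,81),bx(-54,45,40)]).round();print('lip',P.tolist())
i=int(P[0,1]);print(w.max(2)[i-24:i+20:2,250:310:6])
```

```text
win [[156.0, -1.0], [330.0, -1.0], [326.0, 125.0], [166.0, 125.0]]
156 330 0 124
[[162 156 156 156 160 169 170 169 171 170 171 173 172 173 174 174 173 174
  172 171]
 [162 172 188 189 190 191 192 192 194 194 195 194 195 195 195 195 194 194
  195 195]
 [162 172 193 194 194 195 195 196 197 197 197 196 197 196 196 197 197 197
  196 197]
 [145 173 190 194 195 196 197 198 197 197 198 198 198 198 198 198 197 198
  197 197]
 [138 174 187 196 197 197 198 198 199 198 199 199 199 199 199 199 199 199
  199 200]
 [141 176 184 197 197 197 199 199 199 199 200 199 200 201 200 200 199 200
  200 198]
 [145 177 182 198 199 199 199 200 200 200 201 200 201 201 201 201 201 201
  200 198]
 [151 177 180 199 200 199 199 200 201 201 201 202 202 202 203 203 203 203
  203 200]
 [154 178 180 200 200 200 201 201 201 203 202 197 192 193 195 194 202 204
  202 199]
 [154 178 179 200 200 200 201 202 202 201 203 187 185 185 185 186 198 204
  203 201]
 [153 180 180 201 202 201 201 202 201 202 204 189 168 186 186 188 198 205
  204 199]
 [154 181 181 201 202 202 202 203 203 203 204 189 186 186 188 187 202 206
  206 200]
[... 1277 characters left out ...]
57 159 164]
 [139 155 157 159 159 158 162 159 159 154]
 [140 143 156 152 158 159 157 158 156 161]
 [139 138 140 161 156 157 155 158 157 140]
 [137 139 143 160 161 156 159 156 143 140]
 [142 141 142 160 159 159 157 155 140 140]
 [138 140 156 158 160 157 156 162 142 141]
 [141 139 157 158 158 159 158 161 158 139]
 [140 141 137 151 153 141 147 143 196 193]
 [137 139 141 142 139 139 139 138 233 231]
 [140 137 141 140 138 142 138 141 231 231]
 [139 140 137 136 140 137 139 140 231 232]
 [140 139 142 140 140 138 143 150 230 230]
 [137 135 139 142 139 141 141 147 230 230]
 [140 139 139 138 140 138 139 149 230 229]
 [140 136 141 136 139 137 141 148 231 230]
 [141 139 139 134 139 141 142 139 229 231]]
```

Through the window the case reaches from the front wall to x ≈ 55 mm. The strip seen down through the slot gap in w7 is 47 px wide, which for a 36 mm case puts it at z ≈ 10 mm, flat on the box floor. Nothing sticks out any more. Handing in.

Run:
```python
from h import *
st();print(bot.close_job())
```

```text
t40.9 [483.9  18.1 169.6] [-0.1  0.6  0.4] w0.4 ff0.0
the job is handed in; nothing more can be done
None
```

I handed the job in at about 41 s: the lid is snapped shut and the case measures as lying flat inside the box, though hand-in returned no verdict; the first push jammed the case in the slot, and I pulled it back and fed it through again.

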